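Lock the lamp-ring indexing fixture at its slot

ROBOT

A 6-joint arm with a two-finger parallel gripper is mounted at the origin on the work surface. World frame = base frame: x ahead of the robot, y to its left, z up, the work surface at z = 0. Lengths are in m, angles in rad, forces in N, time in s.
With the tool pointing down it reaches from about 0.35 to 0.975 m from the base axis. Payload 17.4 kg.
Tool frame: the origin (TCP) lies midway between the tips of the shut fingers; the grasp point (between the pads) lies 19 mm behind it; z points along the fingers, y is the direction in which the jaws open and shut (so a half turn about z gives the same grasp; the last joint's range is limited). The gripper opens to 85 mm and grips with 20 to 120 N. Pads are 22 mm wide; open, the fingers measure 114 mm over their backs; the gripper's body (76 mm by 85 mm) begins 54 mm behind the grasp point. The pads swing forward as they close: fully open they stand 13 mm farther back than shut.
Start: joints at [1.202, 0.116, 1.442, -0, 1.584, -0.038], TCP at [0.219, 0.638, 0.231] pointing down, gripper open.
Joint ranges: [-2.83, 2.83], [-0.83, 2.19], [0.07, 2.5], [-1.14, 4.28], [0.01, 3], [-2.97, 2.97]. Speed limits (rad/s): [1.89, 1.89, 2.22, 3.14, 3.14, 3.14].

INTERFACE

Orientations are given as [roll, pitch, yaw] about the fixed x, y, z axes, in that order (R = Rz(yaw) Ry(pitch) Rx(roll)).
In Python, from station import manip gives the robot as it stands. The module is installed in compiled form; this text tells all that it offers.
- The arm moves only by the shell command python3 -m creep 'ROWS' [OPENING] [FORCE]. ROWS is JSON, a list that holds one entry, the list of rows, each a list of 6 numbers: the shift along the tool's x, y, z in cm, then the turn, a rotation vector about the tool's x, y, z in degrees. In form: [[[tx, ty, tz, rx, ry, rz], ...]]. A call has 1 to 10 rows; each row shifts and turns the pose as measured when the row begins, along the tool's axes as they then stand; what a row does not reach is not made up. A row lasts 1/8 s, in which the tool goes at most 62.5 mm and 10.7 degrees, less where a joint would pass 70% of its speed; a pose out of reach is approached as far as the arm can. A call with a gripper value outside its range is refused whole. OPENING is the closure in counts, from 0 (fully open) to 255 (shut), set as the call begins (- or left out, the last holds). The fingers move at their own pace and stop on an object; FORCE is the grip in N (left out, the last holds). Time passes only in rows, so rows that do not move let the fingers close. It gives the time, the measured TCP pose, the force and the opening at its end, in the units of the state.
- manip.state(): the state, without advancing time (a new reading comes with each control period).
- manip.camera(name): name is "scene" or "top"; returns a dict with "image" (384x512x3 uint8, red, green, blue), "intrinsics" (3x3 intrinsics, pixels), "world_from_camera" (4x4, takes a point from camera to world coordinates). Camera axes: x right, y down, z forward; pixel columns grow to the right and rows downward; lengths in m; the calibration is good to about 2 mm. A picture is of the moment at which its call begins. There is no depth.
- manip.finish_job(): hands the job in, once; it reports no verdict.
The state is a dict: "t": time; "joint_positions": joint angles; "dq": joint speeds; "tau": joint torques, N m; "tcp_pos": TCP position; "tool_rot": TCP orientation; "force": force on the tool from outside, world axes, zero at the start; "wrist_torque": the same for the moment, N m; "width": opening from 0.0 (shut) to 1.0 (fully open).
Only numpy, scipy, OpenCV 4.12 (cv2) and the standard library are available. Lean on these libraries where they do the work, as an engineer would, in place of code of your own. Each camera call takes 0.05 s, during which the arm holds its last target. There are 200 camera calls.

TASK

Get the lamp-ring fixture locked for the next worker: push the upright peg to turn the slotted disc until its slot faces the bolt, then push the bolt's upright lug towards the disc until the bolt sits fully home in the slot. Only push lightly, do not grip or ram anything; leave the lamp ring seated on its boss and the things lying round the fixture where they are, and finish clear of everything.

Things in the scene. Friction and masses are not known exactly. Their poses are not given: they have to be found in the camera images.
- fixture: Bench indexing fixture, fixed to the bench: a 210 mm round dark steel base, 12 mm thick, with an 80 mm wide arm reaching to 218 mm from the disc's axis along the fixture's +x, on which the bolt slides. Origin: on the disc's axis, at bench height. x: level, from the disc's axis along the bolt's line (the bolt lies on the +x side and is pushed towards -x); z up.
- disc_axis (a point): Centre of the slotted disc, at the height of the disc's upper face (45 mm above the bench). The steel disc is 200 mm in diameter and 12 mm thick and turns about the upright axis, more than a full turn either way; it has a stiff bearing (about 0.25 N m of friction) and stays where it is left. In its middle a 94 mm boss, 10 mm high, carries the lamp ring.
- index_disc (a joint): Angle of the disc, rad, growing anticlockwise seen from above. At 0 (or 2 pi, a full turn) the slot faces the bolt squarely. Starts anywhere from 0.7 to 5.58.
- slot (a point): Middle of the mouth of the disc's only slot: on the rim (100 mm from the axis), at the disc's upper face. The slot is open outwards, runs right through the disc's thickness, is 22 mm deep and narrows from 19 mm wide at the mouth to 15 mm at its bottom.
- peg_top (a point): Centre of the top of the upright steel hand peg that stands on the disc diametrically opposite the slot, 84 mm from the axis. Peg: 14 mm in diameter with a 22 mm wide, 4 mm high collar at its foot, standing 40 mm above the disc's upper face (top 85 mm above the bench). Pushing it sideways round the axis turns the disc; about 3 N are needed. There is 19 mm between the peg and the lamp ring.
- bolt (a joint): Travel of the bolt towards the disc's axis, m: 0 fully drawn out, 0.030 fully home (end stop). Starts between 0 and 0.006. It slides with about 3 N of friction and stays where it is left. The bolt strikes the solid rim at about 0.010 and cannot pass unless the slot faces it. Its nose is round and nudges the disc straight if the slot is up to about 4 mm off; farther off it jams.
- nose (a point): Tip of the bolt's nose, half-way up the bolt: a steel bar 12 mm wide and 10 mm high with a half-round end, 39 mm above the bench, sliding radially in a guide block that reaches from 115 to 147 mm from the axis and up to 52 mm above the bench. 110 mm from the axis when drawn out, 80 mm when home.
- lug_top (a point): Centre of the top of the bolt's upright thumb lug: a steel plate 10 mm thick along the bolt, 26 mm wide across it, its foot on the bolt at 42 mm and its top 85 mm above the bench. 190 mm from the axis when the bolt is drawn out, 160 mm when home. Push on its outer face, 5 mm farther out than this point.
- lamp_ring: Loose white lamp ring, 116 mm outside, 100 mm inside, 28 mm high, sitting over the boss on the disc (top 73 mm above the bench); it rides round with the disc. Origin: centre of its underside.
- spare_ring: Another such white ring lying on the bench beside the fixture; leave it. Origin: centre of its underside.
- driver: Screwdriver with a red handle, about 200 mm long and 26 mm high, lying on the bench; leave it. Origin on its underside.
- cutters: Yellow-handled cutters, about 160 mm long, 12 mm high, lying on the bench; leave them. Origin on the underside near the pivot.
- terminal_tray: Small open blue tray of terminal blocks, 85 x 110 mm, 35 mm high, on the bench; leave it. Origin: centre of its underside.
Things that resemble listed ones, but are neither listed nor needed, are in the scene too. Leave any brown or green look-alike of the lamp_ring alone.

How it is judged:
By the outcome, as a careful person would: the job done as asked, in the order asked, and still so for the second after the job is handed in, with the robot touching nothing.
It also fails if it takes over 58 s, if anything falls off the work surface, if the arm or the gripper's body presses on something with over 40 N, if the wrist force passes 120 N, or if a joint passes its speed limit or range.

## Working session

There is one attempt and no reset: what is moved stays moved. The work goes in short steps, Python scripts to look and compute and a shell command to move; the robot and the scene stay as the last step left them, time stands still between calls to the robot, and variables do not carry over. Pictures are saved under pics/ and viewed, about 8 in all and at most 12, crops included, and the job is handed in when it is done.

```bash
mkdir -p pics; cat > h.py <<'E'
from station import manip
import numpy as np, cv2, pickle
def snap(name,fn):
    c=manip.camera(name); pickle.dump(c,open(f'pics/{fn}.pkl','wb'))
    return c
def save(img,fn,s=1):
    im=cv2.cvtColor(img,cv2.COLOR_RGB2BGR)
    cv2.imwrite(f'pics/{fn}.png',cv2.resize(im,None,fx=s,fy=s,interpolation=cv2.INTER_CUBIC))
def load(fn): return pickle.load(open(f'pics/{fn}.pkl','rb'))
def ray(c,u,v,z):
    T=c['world_from_camera'];d=T[:3,:3]@np.linalg.solve(c['intrinsics'],[u,v,1]);o=T[:3,3]
    return o+d*(z-o[2])/d[2]
def proj(c,p):
    T=np.linalg.inv(c['world_from_camera']);q=c['intrinsics']@(T[:3,:3]@np.array(p)+T[:3,3])
    return q[:2]/q[2]
E
python3 - <<'E'
from h import *
for n in('top','scene'):
    c=snap(n,n+'0');save(c['image'],n+'0',1.5);print(n,c['intrinsics'].round(1).tolist(),c['world_from_camera'].round(3).tolist())
print(manip.state())
E
```

```text
top [[438.6, 0.0, 254.2], [0.0, 438.6, 185.8], [0.0, 0.0, 1.0]] [[-0.023, -0.98, 0.198, 0.377], [-1.0, 0.023, -0.002, 0.049], [-0.003, -0.198, -0.98, 1.064], [0.0, 0.0, 0.0, 1.0]]
scene [[357.6, 0.0, 251.0], [0.0, 357.6, 194.9], [0.0, 0.0, 1.0]] [[0.756, 0.364, -0.545, 0.985], [0.655, -0.437, 0.617, -0.431], [-0.013, -0.823, -0.568, 0.531], [0.0, 0.0, 0.0, 1.0]]
{'t': 0.1, 'joint_positions': array([ 1.20218421e+00,  1.16397266e-01,  1.44219158e+00,  3.62870352e-05,
        1.58397484e+00, -3.77870176e-02]), 'dq': array([ 3.42871169e-04,  8.50177345e-04,  2.15805561e-05,  8.19927934e-04,
       -1.76365019e-03,  1.22014768e-03]), 'tau': array([ 2.61712965e-03, -7.33657408e+01, -6.33792686e+01,  1.26972832e-04,
        5.12926723e-03, -5.93392838e-05]), 'tcp_pos': array([0.21918678, 0.63824776, 0.23066775]), 'tool_rot': array([-3.14062368e+00, -7.29422730e-05,  2.81076798e+00]), 'force': array([-0.06537368,  0.28902406,  0.20414743]), 'wrist_torque': array([-0.00444596, -0.01414821, -0.04073399]), 'width': 1.0030675234350241}
```

View pics/top0.png

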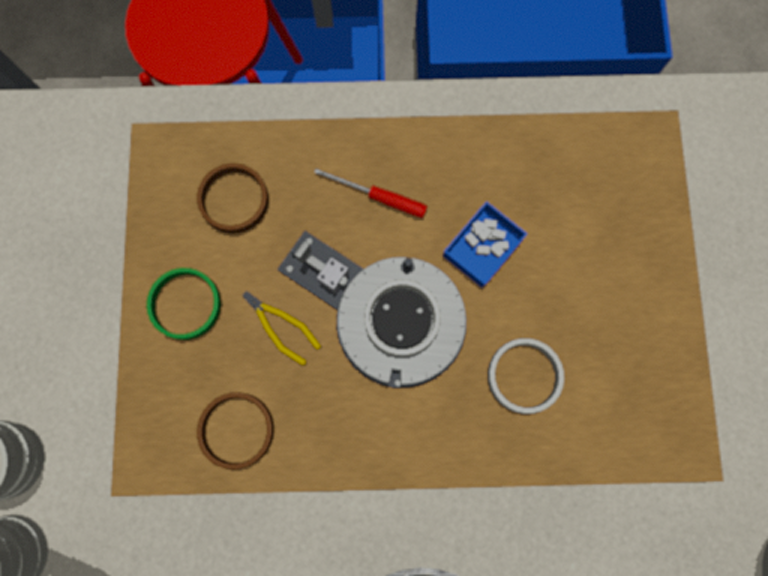

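View pics/scene0.png

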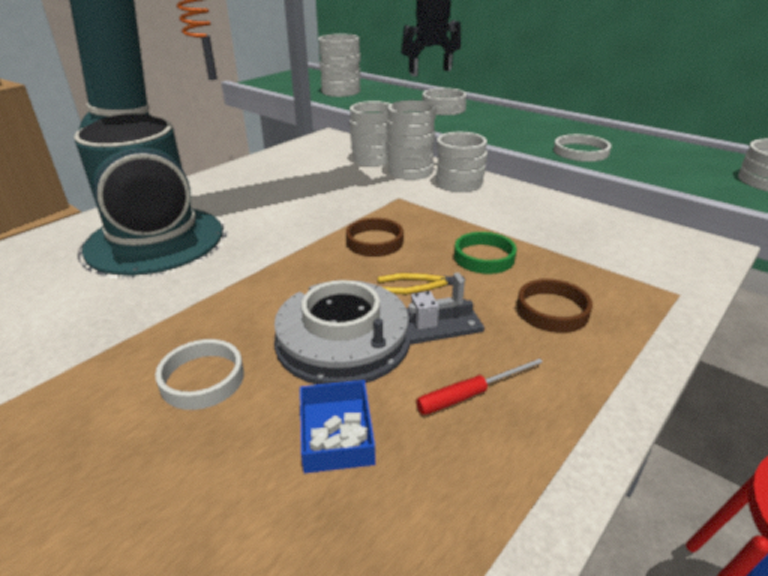

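The top view shows the disc at (402,320), the peg at (407,265), the slot at (396,378) and the lug at (303,247), all in 1.5x pixels. The bolt arm points up-left. I'll enlarge the fixture next.

```bash
python3 - <<'E'
from h import *
c=load('top0');save(c['image'][145:265,180:320],'crop0',5)
E
```

```text
(no output)
```

View pics/crop0.png

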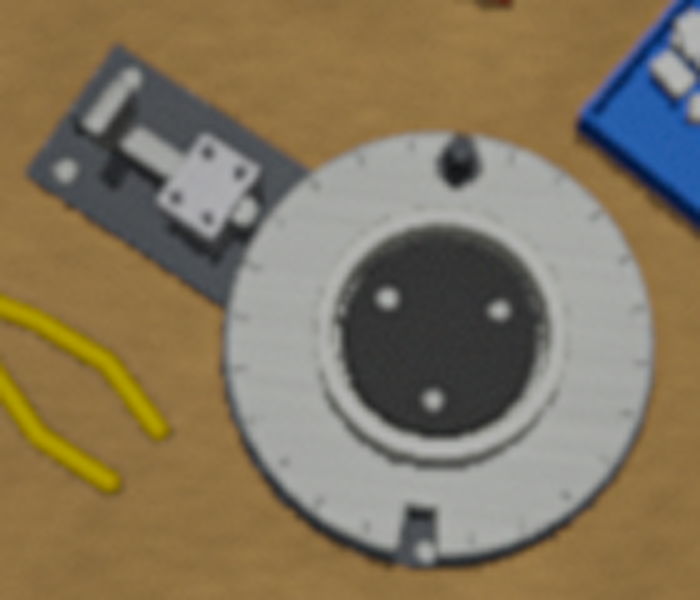

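```bash
cat >> h.py <<'E'
def cr(c,u,v,z): return ray(c,180+(u+.5)/5-.5,145+(v+.5)/5-.5,z)
E
python3 - <<'E'
from h import *
c=load('top0')
for n,u,v,z in [('L',224,345,.045),('R',654,345,.045),('T',439,131,.045),('B',439,558,.045),('slotmouth',418,560,.045),('slotbot',422,512,.045),('pegtop',461,143,.085),('pegfoot',457,172,.049),('lugA',128,75,.085),('lugB',92,132,.085),('nose',250,211,.039),('guideTL',205,133,.052),('guideTR',260,172,.052),('guideBL',158,198,.052),('guideBR',212,240,.052),('armTL',118,44,.012),('armBL',28,174,.012)]:
    print(n,cr(c,u,v,z).round(4))
g=cv2.cvtColor(c['image'],cv2.COLOR_RGB2HSV); m=((g[...,1]<40)&(g[...,2]>110)).astype(np.uint8)
m[:150]=0;m[270:]=0;m[:,:222]=0;m[:,318:]=0
k,_=cv2.findContours(m,cv2.RETR_EXTERNAL,cv2.CHAIN_APPROX_NONE);k=max(k,key=cv2.contourArea)
P=np.array([ray(c,*p[0],.045)[:2] for p in k]);
from scipy.optimize import least_squares
r=least_squares(lambda q:np.hypot(*(P-q[:2]).T)-q[2],[.37,.05,.1],loss='soft_l1',f_scale=.001);print(r.x,len(P))
E
```

```text
L [0.5178 0.1186 0.045 ]
R [ 0.5131 -0.0826  0.045 ]
T [0.6183 0.015  0.045 ]
B [0.417  0.0208 0.045 ]
slotmouth [0.4163 0.0305 0.045 ]
slotbot [0.4382 0.028  0.045 ]
pegtop [0.603  0.0064 0.085 ]
pegfoot [0.5972 0.0072 0.049 ]
lugA [0.6388 0.1589 0.085 ]
lugB [0.6121 0.1755 0.085 ]
nose [0.5827 0.106  0.039 ]
guideTL [0.6183 0.1261 0.052 ]
guideTR [0.5988 0.1003 0.052 ]
guideBL [0.5874 0.1485 0.052 ]
guideBR [0.5666 0.1233 0.052 ]
armTL [0.6743 0.1721 0.012 ]
armBL [0.6092 0.2163 0.012 ]
[0.51790979 0.0179659  0.09860237] 279
```

```bash
python3 -m creep '[[[-2,-1.5,0,0,0,0],[-4,-3,0,0,0,-2],[-4.5,-3.5,0,0,0,-2],[-4.5,-3.5,0,0,0,-2],[-4.5,-3.5,0,0,0,-2],[-4.5,-3.5,0,0,0,-2],[-4.5,-3.5,0,0,0,-2],[-4.5,-3.5,0,0,0,0],[-4.5,-3.5,0,0,0,0],[-4,-3,0,0,0,0]]]' 255 20
cat >> h.py <<'E'
def go(p,yaw_deg):
    """remaining shift in tool axes, cm, and turn about tool z"""
    from scipy.spatial.transform import Rotation as R
    s=manip.state();A=R.from_euler('xyz',s['tool_rot']).as_matrix()
    print('shift cm',(A.T@(np.array(p)-s['tcp_pos'])*100).round(2),'rz',-((yaw_deg-np.degrees(s['tool_rot'][2])+180)%360-180),'tcp',s['tcp_pos'].round(4),'rpy',np.degrees(s['tool_rot']).round(2),'F',s['force'].round(1),'w',round(s['width'],2),'t',s['t'])
E
python3 -c "
from h import *
go([.606,.047,.15],172.5)"
```

```text
t: 1.35
tcp_pos: [0.5677, 0.2219, 0.2294]
tool_rot: [-3.138, 0.001, 3.029]
force: [0.1, 0.6, 0.6]
width: 0.001
shift cm [ -5.77 -16.92   8.01] rz 1.0708216144294624 tcp [0.5677 0.2219 0.2294] rpy [-1.7978e+02  3.0000e-02  1.7357e+02] F [0.1 0.6 0.6] w 0.0 t 1.35
```

```bash
python3 -m creep '[[[-1.5,-4,1,0,0,1],[-1.5,-4,2,0,0,0],[-1.5,-4,2,0,0,0],[-1,-3.5,2,0,0,0],[-0.5,-1.5,1,0,0,0],[0,0,0,0,0,0]]]'
python3 -c "
from h import *
go([.606,.047,.06],172.5)"
```

```text
t: 2.1
tcp_pos: [0.6055, 0.0321, 0.1469]
tool_rot: [-3.137, -0.0, 3.005]
force: [-0.1, 0.0, 0.8]
width: 0.003
shift cm [0.15 1.52 8.68] rz -0.34260585919474806 tcp [0.6055 0.0321 0.1469] rpy [-1.7973e+02 -3.0000e-02  1.7216e+02] F [-0.1  0.   0.8] w 0.0 t 2.1
```

```bash
python3 -m creep '[[[0.1,0.8,0,0,0,0],[0,0.7,0,0,0,0],[0,0,0.5,0,0,0],[0,0,1.5,0,0,0],[0,0,2,0,0,0],[0,0,2,0,0,0],[0,0,1.2,0,0,0],[0,0,0.6,0,0,0],[0,0,0,0,0,0],[0,0,0,0,0,0]]]'
python3 - <<'E'
from h import *
go([.606,.047,.058],172.5)
c=snap('top','t1');save(c['image'][145:265,180:320],'crop1',4)
E
```

```text
t: 3.35
tcp_pos: [0.6063, 0.0508, 0.0641]
tool_rot: [-3.137, 0.0, 3.008]
force: [-0.4, -0.5, 0.8]
width: -0.003
shift cm [-0.02 -0.38  0.62] rz -0.15893555468264253 tcp [0.6063 0.0508 0.0641] rpy [-1.7976e+02  1.0000e-02  1.7234e+02] F [-0.4 -0.5  0.8] w -0.0 t 3.35
```

View pics/crop1.png

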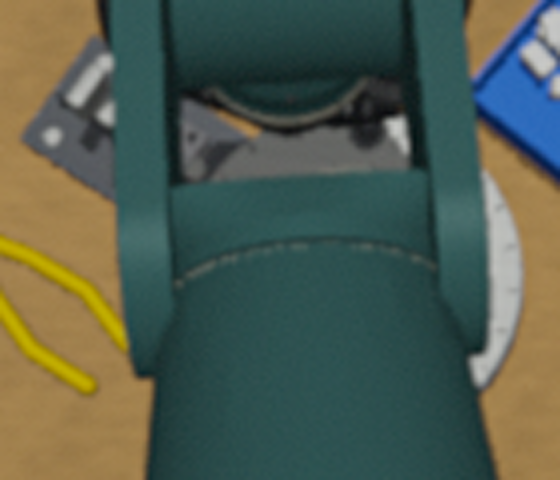

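The arm covers most of the fixture in the top view, although the peg is still visible at (370,125). I'll use force readings and the scene view to guide the contact.

```bash
python3 -m creep '[[[0,-0.5,0.5,0,0,0],[0,-0.7,0,0,0,0],[0,-0.4,0,0,0,0],[0,-0.3,0,0,0,0],[0,0,0,0,0,0]]]'
python3 - <<'E'
from h import *
go([.606,.047,.058],172.5)
c=snap('scene','s1');save(c['image'][160:270,160:330],'s1',4)
E
```

```text
t: 4.03
tcp_pos: [0.6041, 0.0303, 0.0601]
tool_rot: [-3.138, 0.002, 3.008]
force: [-0.1, 0.2, 0.8]
width: 0.002
shift cm [0.03 1.68 0.2 ] rz -0.1809057988447762 tcp [0.6041 0.0303 0.0601] rpy [-1.7978e+02  1.1000e-01  1.7232e+02] F [-0.1  0.2  0.8] w 0.0 t 4.025
```

View pics/s1.png

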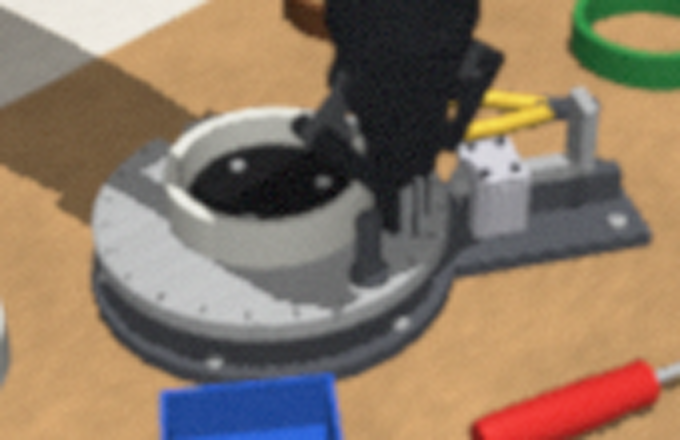

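```bash
python3 -m creep '[[[0,-0.3,0,0,0,0],[-0.05,-0.3,0.1,0,0,1],[-0.06,-0.45,0,0,0,3],[-0.09,-0.45,0,0,0,3],[-0.09,-0.45,0,0,0,3],[-0.09,-0.45,0,0,0,3],[-0.04,-0.2,0,0,0,1]]]'
cat >> h.py <<'E'
C=np.array([.5177,.018])
def rel():
    s=manip.state();d=s['tcp_pos'][:2]-C;y=s['tool_rot'][2]-np.pi   # peg angle if tool aligned
    y0=np.degrees(y);u=np.array([np.cos(y),np.sin(y)]);t=np.array([-u[1],u[0]])
    print('yaw-180',(y0+180)%360-180,'radial cm',(d@u*100).round(2),'tang cm',(d@t*100).round(2),'z',s['tcp_pos'][2].round(4),'pol ang',np.degrees(np.arctan2(d[1],d[0])).round(1),'r',np.hypot(*d).round(4),'F',s['force'].round(1))
E
python3 -c "
from h import *
rel()"
```

```text
t: 4.95
tcp_pos: [0.6033, 0.0047, 0.0594]
tool_rot: [3.141, 0.004, 2.753]
force: [0.8, 2.1, 0.5]
width: -0.001
yaw-180 -22.268490524361482 radial cm 8.42 tang cm 2.01 z 0.0594 pol ang -8.8 r 0.0866 F [0.8 2.1 0.5]
```

```bash
python3 -m creep '[[[-0.12,-0.6,0,0,0,4],[-0.15,-0.74,0,0,0,5],[-0.15,-0.74,0,0,0,5],[-0.15,-0.74,0,0,0,5],[-0.15,-0.74,0,0,0,5],[-0.15,-0.74,0,0,0,5],[-0.15,-0.74,0,0,0,5],[-0.12,-0.6,0,0,0,4]]]'
python3 -c "
from h import *
rel()"
```

```text
t: 5.95
tcp_pos: [0.5773, -0.0449, 0.0595]
tool_rot: [3.135, 0.001, 2.072]
force: [1.7, 2.6, 0.9]
width: 0.003
yaw-180 -61.30803191550025 radial cm 8.38 tang cm 2.21 z 0.0595 pol ang -46.6 r 0.0867 F [1.7 2.6 0.9]
```

```bash
python3 -m creep '[[[-0.15,-0.74,0,0,0,5],[-0.15,-0.74,0,0,0,5],[-0.15,-0.74,0,0,0,5],[-0.15,-0.74,0,0,0,5],[-0.15,-0.74,0,0,0,5],[-0.15,-0.74,0,0,0,5],[-0.15,-0.74,0,0,0,5],[-0.15,-0.74,0,0,0,5],[-0.1,-0.5,0,0,0,3],[0,0,0,0,0,0]]]'
python3 - <<'E'
from h import *
rel()
c=snap('top','t2');save(c['image'][145:265,180:320],'crop2',5)
E
```

```text
t: 7.2
tcp_pos: [0.5178, -0.0679, 0.0597]
tool_rot: [3.129, -0.005, 1.298]
force: [-0.1, 0.9, 0.8]
width: -0.0
yaw-180 -105.61141344554058 radial cm 8.27 tang cm 2.32 z 0.0597 pol ang -89.9 r 0.0859 F [-0.1  0.9  0.8]
```

View pics/crop2.png

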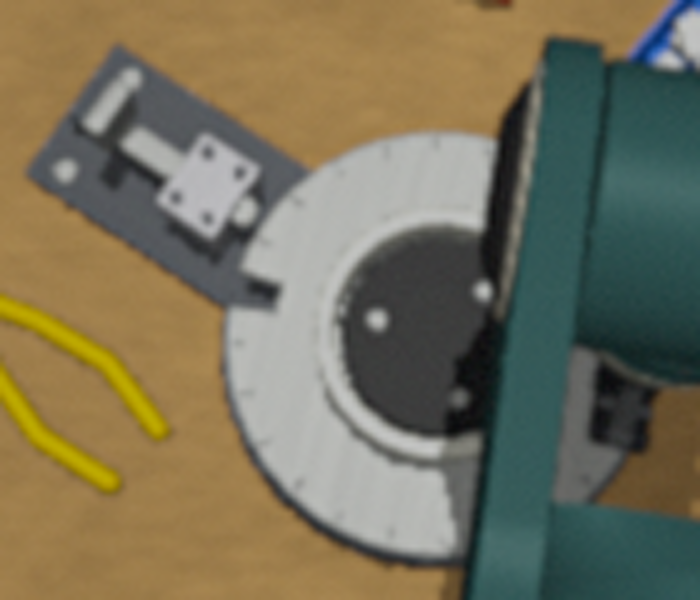

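The slot is now visible at about (237,290) to (277,297), just below the bolt's line at the rim. I'll work out how much further it has to turn.

```bash
python3 - <<'E'
from h import *
c=load('t2')
for n,u,v in [('mU',243,274),('mL',229,303),('bU',280,286),('bL',274,310),('botmid',277,298)]:
    p=cr(c,u,v,.045);d=p[:2]-C;print(n,p.round(4),np.degrees(np.arctan2(d[1],d[0])).round(1),np.hypot(*d).round(4))
# where the aligned slot would appear
for f in (53.8,54.8,55.8):
  a=np.radians(f);print(f,[(((proj(c,[*(C+r*np.array([np.cos(a),np.sin(a)])),.045])-[180,145])+.5)*5-.5).round(1).tolist() for r in(.078,.1,.132,.2)])
E
```

```text
mU [0.5513 0.1093 0.045 ] 69.8 0.0973
mL [0.5377 0.116  0.045 ] 78.5 0.1001
bU [0.5452 0.092  0.045 ] 69.6 0.0789
bL [0.5338 0.0949 0.045 ] 78.2 0.0786
botmid [0.5395 0.0935 0.045 ] 73.9 0.0785
53.8 [[302.8, 246.6], [264.8, 220.5], [210.0, 182.7], [94.7, 103.3]]
54.8 [[301.1, 249.0], [262.7, 223.5], [207.2, 186.6], [90.4, 109.2]]
55.8 [[299.5, 251.3], [260.6, 226.5], [204.4, 190.6], [86.2, 115.1]]
```

```bash
python3 -m creep '[[[-0.05,-0.3,0,0,0,2],[-0.1,-0.5,0,0,0,3],[-0.1,-0.5,0,0,0,3],[-0.1,-0.5,0,0,0,3],[-0.1,-0.5,0,0,0,3],[-0.05,-0.2,0,0,0,1.5],[0,0,0,0,0,0]]]'
python3 - <<'E'
from h import *
rel()
c=snap('top','t3');save(c['image'][175:225,200:270],'crop3',10)
E
```

```text
t: 8.12
tcp_pos: [0.4936, -0.0637, 0.0598]
tool_rot: [3.128, -0.009, 1.018]
force: [1.2, -0.4, -0.5]
width: -0.001
yaw-180 -121.68465452142 radial cm 8.22 tang cm 2.24 z 0.0598 pol ang -106.4 r 0.0852 F [ 1.2 -0.4 -0.5]
```

View pics/crop3.png

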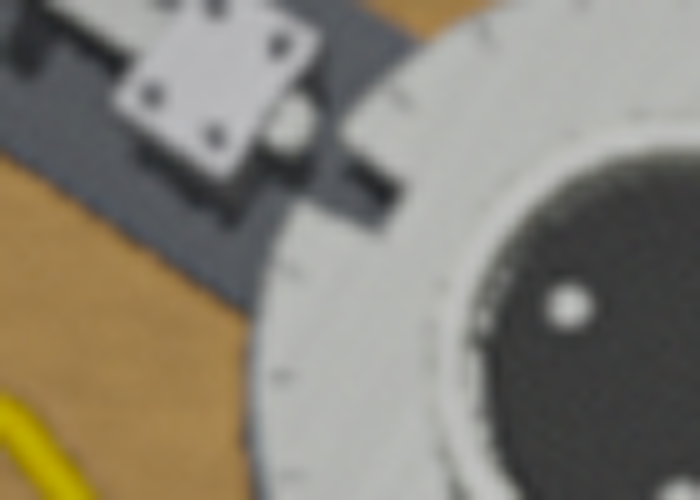

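```bash
python3 - <<'E'
from h import *
c=load('t3')
q=lambda u,v,z:ray(c,200+(u+.5)/10-.5,175+(v+.5)/10-.5,z)
for n,u,v,z in [('mU',343,130,.045),('mL',297,203,.045),('bU',410,188,.045),('bL',380,232,.045),('botmid',395,210,.045),('mouthmid',320,167,.045),('nosetip',308,128,.044),('gU',325,38,.052),('gL',228,182,.052)]:
    p=q(u,v,z);d=p[:2]-C;print(n,p.round(4),np.degrees(np.arctan2(d[1],d[0])).round(1),np.hypot(*d).round(4))
E
```

```text
mU [0.5795 0.0956 0.045 ] 51.5 0.0992
mL [0.5622 0.1067 0.045 ] 63.4 0.0992
bU [0.5651 0.08   0.045 ] 52.6 0.078
bL [0.5548 0.0872 0.045 ] 61.8 0.0785
botmid [0.5599 0.0836 0.045 ] 57.2 0.078
mouthmid [0.5707 0.1012 0.045 ] 57.5 0.0986
nosetip [0.5803 0.1039 0.044 ] 53.9 0.1064
gU [0.6003 0.0992 0.052 ] 44.5 0.1159
gL [0.5663 0.1224 0.052 ] 65.1 0.1152
```

```bash
python3 -m creep '[[[0,-0.12,0,0,0,0.8],[0,-0.15,0,0,0,1],[0,-0.1,0,0,0,0.6],[0,0,0,0,0,0]]]'
python3 - <<'E'
from h import *
rel()
c=snap('top','t4');save(c['image'][175:225,200:270],'crop4',10)
E
```

```text
t: 8.68
tcp_pos: [0.4905, -0.0622, 0.0598]
tool_rot: [3.128, -0.008, 0.974]
force: [1.8, -3.2, 0.3]
width: -0.0
yaw-180 -124.18625004962412 radial cm 8.16 tang cm 2.26 z 0.0598 pol ang -108.7 r 0.0847 F [ 1.8 -3.2  0.3]
```

View pics/crop4.png

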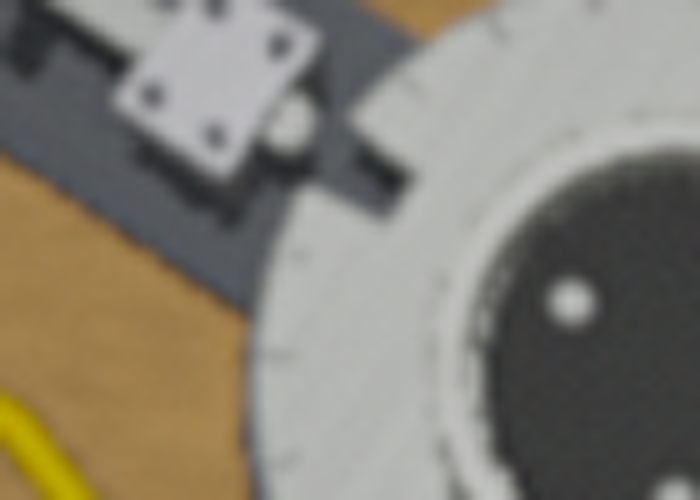

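The slot mouth's midpoint is at (331,152) and its bottom at (400,197), which puts it at about 54.8°, on the bolt's line. I'll back off, lift and move beyond the lug.

```bash
python3 -m creep '[[[0,0.4,0,0,0,0],[0,0.8,0,0,0,0],[0,0.8,0,0,0,0],[0,0.2,-1,0,0,0],[0,0,-2.5,0,0,0],[0,0,-2.5,0,0,0],[0,0,-1.5,0,0,0],[0,0,0,0,0,0]]]' && python3 -m creep '[[[2,0,0,0,0,0],[4,0,0,0,0,1],[4.5,0,0,0,0,0],[4.5,-1,0,0,0,0],[4.5,-1,0,0,0,0],[4.5,-1,0,0,0,0],[4,-1,0,0,0,0],[2,0,0,0,0,0],[0,0,0,0,0,0],[0,0,0,0,0,0]]]'
python3 - <<'E'
from h import *
a=np.radians(54.8)
go([*(C+.226*np.array([np.cos(a),np.sin(a)])),.058],54.8)
E
```

```text
t: 9.72
tcp_pos: [0.5091, -0.0753, 0.1387]
tool_rot: [3.13, -0.009, 0.974]
force: [0.2, 0.2, -0.9]
width: 0.002
t: 10.98
tcp_pos: [0.6513, 0.211, 0.1285]
tool_rot: [3.139, -0.001, 0.957]
force: [0.3, -0.9, 0.3]
width: -0.002
shift cm [-0.88  0.19  7.05] rz 0.05671814511256912 tcp [0.6513 0.211  0.1285] rpy [ 1.7985e+02 -6.0000e-02  5.4860e+01] F [ 0.3 -0.9  0.3] w -0.0 t 10.975
```

```bash
python3 -m creep '[[[-0.4,0.1,0.5,0,0,0],[-0.2,0.1,1.5,0,0,0],[0,0,1.8,0,0,0],[0,0,1.5,0,0,0],[0,0,0.7,0,0,0],[0,0,0.3,0,0,0],[0,0,0,0,0,0]]]'
python3 - <<'E'
from h import *
a=np.radians(54.8)
go([*(C+.202*np.array([np.cos(a),np.sin(a)])),.058],54.8)
c=snap('scene','s2');save(c['image'][160:270,160:330],'s2',4)
E
```

```text
t: 11.85
tcp_pos: [0.6484, 0.2023, 0.0599]
tool_rot: [3.14, 0.0, 0.955]
force: [0.1, -0.5, 0.4]
width: -0.002
shift cm [-2.4  -0.06  0.19] rz -0.08093647832168926 tcp [0.6484 0.2023 0.0599] rpy [1.799e+02 1.000e-02 5.472e+01] F [ 0.1 -0.5  0.4] w -0.0 t 11.85
```

View pics/s2.png

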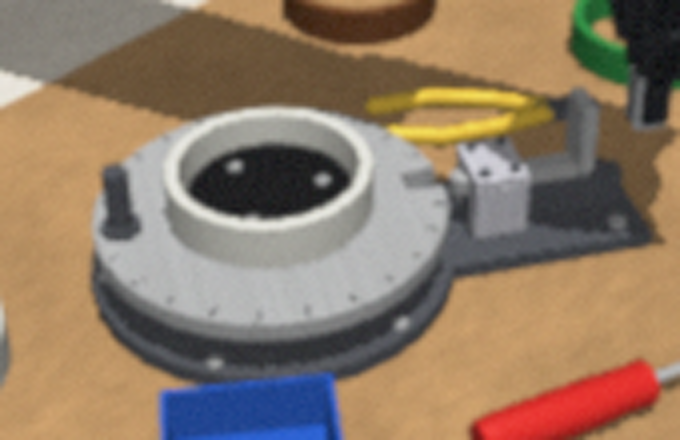

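The slot at (420,178) faces the nose, the lamp ring is seated, and the fingers are outside the lug at (650,110). Now I'll push the lug gently.

```bash
python3 -m creep '[[[-0.4,0,0.1,0,0,0],[-0.5,0,0,0,0,0],[-0.5,0,0,0,0,0],[-0.4,0,0,0,0,0],[-0.3,0,0,0,0,0],[-0.3,0,0,0,0,0],[-0.3,0,0,0,0,0]]]' && python3 -c "
from h import *
rel()" && python3 -m creep '[[[-0.4,0,0,0,0,0],[-0.4,0,0,0,0,0],[-0.4,0,0,0,0,0],[-0.2,0,0,0,0,0]]]' && python3 -c "
from h import *
rel()"
```

```text
t: 12.78
tcp_pos: [0.6326, 0.1791, 0.0606]
tool_rot: [3.138, -0.002, 0.955]
force: [2.6, 2.3, -1.2]
width: 0.0
yaw-180 -125.27488949955564 radial cm -19.79 tang cm 0.07 z 0.0606 pol ang 54.5 r 0.1979 F [ 2.6  2.3 -1.2]
t: 13.28
tcp_pos: [0.6241, 0.1671, 0.0606]
tool_rot: [3.138, -0.003, 0.955]
force: [2.5, 1.9, -1.3]
width: 0.004
yaw-180 -125.26883805359111 radial cm -18.32 tang cm 0.08 z 0.0606 pol ang 54.5 r 0.1832 F [ 2.5  1.9 -1.3]
```

```bash
python3 -m creep '[[[-0.25,0,0,0,0,0],[-0.25,0,0,0,0,0],[-0.15,0,0,0,0,0]]]' && python3 -c "
from h import *
rel()" && python3 -m creep '[[[-0.15,0,0,0,0,0]]]' && python3 -m creep '[[[-0.15,0,0,0,0,0]]]'&& python3 -c "
from h import *
rel()"
```

```text
t: 13.65
tcp_pos: [0.6202, 0.1616, 0.0607]
tool_rot: [3.138, -0.004, 0.955]
force: [8.3, 11.2, -3.3]
width: 0.001
yaw-180 -125.26606536116978 radial cm -17.64 tang cm 0.08 z 0.0607 pol ang 54.5 r 0.1764 F [ 8.3 11.2 -3.3]
t: 13.78
tcp_pos: [0.6202, 0.1615, 0.0608]
tool_rot: [3.137, -0.007, 0.955]
force: [14.9, 18.6, -9.3]
width: 0.0
t: 13.9
tcp_pos: [0.6202, 0.1616, 0.0609]
tool_rot: [3.136, -0.011, 0.956]
force: [14.1, 14.7, -8.9]
width: 0.002
yaw-180 -125.24083016923723 radial cm -17.64 tang cm 0.09 z 0.0609 pol ang 54.5 r 0.1764 F [14.1 14.7 -8.9]
```

The force rose at TCP r = 176.4 mm, and the end stop was expected at 176 mm. I'll back off, rise clear and check.

```bash
python3 -m creep '[[[0.4,0,0,0,0,0],[0.8,0,0,0,0,0],[1.2,0,0,0,0,0],[1,0,0,0,0,0],[0,0,-1,0,0,0],[0,0,-2.5,0,0,0],[0,0,-3,0,0,0],[0,0,-3,0,0,0],[0,0,-3,0,0,0],[0,0,-2,0,0,0]]]' && python3 -m creep '[[[2,-2,-1,0,0,0],[2,-4,0,0,0,0],[2,-4,0,0,0,0],[2,-4,0,0,0,0],[1,-4,0,0,0,0],[0,-3,0,0,0,0],[0,-1,0,0,0,0],[0,0,0,0,0,0],[0,0,0,0,0,0]]]'
python3 - <<'E'
from h import *
c=snap('top','t5');a=c['image'][145:265,180:320]
s=snap('scene','s5');b=s['image'][160:280,160:330]
f=lambda i,k:cv2.resize(i,None,fx=k,fy=k,interpolation=cv2.INTER_CUBIC)
full=f(c['image'][60:340],.83); x=f(a,3);y=f(b,2.2)
W=800;o=np.zeros((600,W,3),np.uint8)
o[:360,:420]=x;o[:264,424:424+y.shape[1]]=y[:, :376];o[364:364+full.shape[0],:full.shape[1]]=full[:236]
save(o,'final');
E
```

```text
t: 15.15
tcp_pos: [0.6386, 0.1899, 0.212]
tool_rot: [3.138, -0.007, 0.956]
force: [-0.4, -0.3, -0.5]
width: -0.003
t: 16.27
tcp_pos: [0.508, 0.3944, 0.2254]
tool_rot: [3.136, -0.008, 0.954]
force: [0.9, 0.3, -0.3]
width: -0.004
```

View pics/final.png

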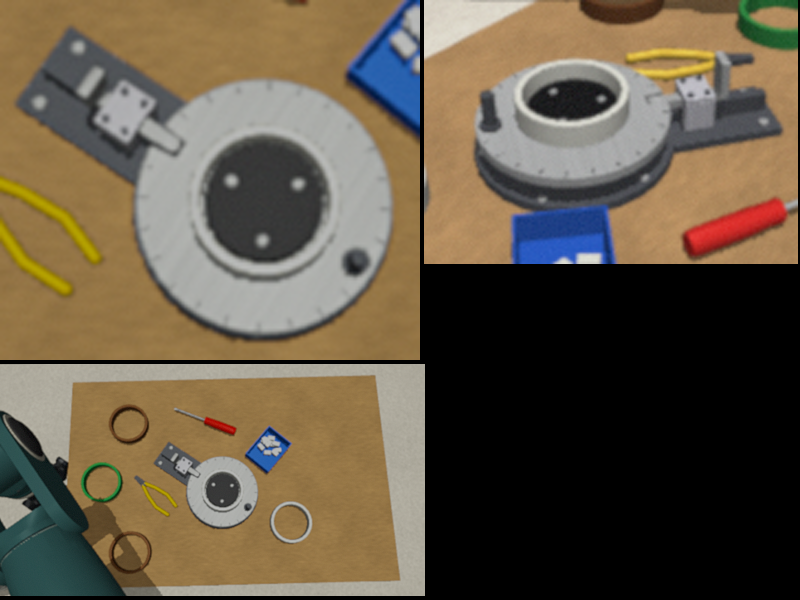

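The final view shows the bolt's nose in the slot at (180,147), the lamp ring seated, the other items in place and the arm away to the left. One check of the numbers, then I hand in.

```bash
python3 - <<'E'
from h import *
c=load('t5')
for n,u,v,z in [('nose',181,150,.044),('lugA',99,67,.085),('lugB',82,94,.085)]:
    p=ray(c,180+(u+.5)/3-.5,145+(v+.5)/3-.5,z);d=p[:2]-C;print(n,p.round(4),np.degrees(np.arctan2(d[1],d[0])).round(1),np.hypot(*d).round(4))
d=np.abs(load('top0')['image'].astype(int)-c['image']).max(2)
for n,(y0,y1,x0,x1) in dict(spare=(220,280,320,380),tray=(130,195,292,352),driver=(110,147,205,288)).items(): print(n,(d[y0:y1,x0:x1]>40).sum())
s=manip.state();print(s['force'].round(1),np.abs(s['dq']).max())
E
```

```text
nose [0.5622 0.0814 0.044 ] 54.9 0.0774
lugA [0.6208 0.1418 0.085 ] 50.2 0.1611
lugB [0.5999 0.1548 0.085 ] 59.0 0.1596
spare 0
tray 0
driver 0
[ 0.5 -0.6 -0.5] 0.00210690873877528
```

```bash
python3 -c "
from h import *
print(manip.finish_job(), manip.state()['t'])"
```

```text
the job is handed in; nothing more can be done
the job is handed in; nothing more can be done
```

The fixture is locked and handed in, at about 16.4 s on the robot's clock. With closed fingers I pushed the peg about 118° clockwise until the slot faced the bolt, then pushed the lug inwards until the bolt met its end stop.

- **Forces:** turning the disc and sliding the bolt took about 2–4 N. The push against the end stop peaked at about 25 N.
- **Bolt home:** the bolt stopped with the tool 176.4 mm from the disc's axis, against 176 mm expected. In the last picture the lug is at about 160 mm, as it should be. The nose read 77 mm against 80 mm nominal, which I put down to pixel-reading error. It lies at 54.9°, against 54.8° for the bolt's line.
- **Surroundings:** the lamp ring looks seated on its boss. Comparing first and last top views, the spare ring, driver and tray showed no change. I checked the cutters only by eye, and they look unmoved.
- **Arm:** it finished at 0.225 m height, well to the side, with about zero force.

No check failed. The hand-in call gives no verdict, so I have none to report.

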